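Open the cutlery box and put the serving spoon away

TASK

Lift the wooden lid of the black cutlery box and swing it over, under control, never flung or let fall, until it rests back on its stop. Then take the serving spoon from the white plate and lay it down, not dropped, lengthwise and flat in the wide front compartment of the box, and let go. The box must stay put, neither shoved along nor tipped over, with its lid left open on the stop, and the rest of the tableware must be left alone.

Things in the scene. Friction and masses are not known exactly. Their poses are not given: they have to be found in the camera images.
- cutlery_box: black cutlery box, loose but heavy (2.5 kg), 140 mm deep (its x), 240 mm long (its y), 56 mm high, walls and floor 6 mm. Origin: centre of its underside, z up; its front, with the lid's lip, faces -x; the hinge runs along the top of its +x wall. Inside, a 5 mm divider along y, 41 mm above the table, parts the front compartment from the rear one with chopsticks
- front_bay (a point): centre of the floor of the box's wide front compartment (empty under the closed lid): 86 mm wide (box x) by 228 mm long (box y), floor 6 mm above the box's underside, 21 mm in front of the box's centre; axes as the box
- lid (a joint): hinge of the lid, rad: 0 closed, grows as it opens; upright at 1.57, its stop lies somewhat past upright. The lid (about 0.35 kg) falls shut if let go well before upright; near upright hinge friction holds it, so it must be pressed back onto the stop
- lid_lip (a point): middle of the lower front edge of the pale wooden lid, moves with the lid. The lid is a board 165 mm (from hinge to front edge) by 240 mm, 8 mm thick, with no handle; closed, its lower face is 56.5 mm above the table and it overhangs the front wall of the box by 25 mm. Axes as the box when closed
- lid_hinge (a point): middle of the hinge line, at the lower rear edge of the lid, 70 mm behind the box's centre and 56.5 mm above its underside; the hinge axis is y of the box
- spoon: steel serving spoon, 176 mm long, 0.11 kg, lying bowl up along its x. Origin on its underside 88 mm from the handle's end, near its centre of mass. Handle: a flat bar 13 mm wide, 9 mm thick, from x = -88 to +37 mm; head: a cup 54 mm wide, 15 mm high centred at x = +61 mm
- spoon_head (a point): centre of the spoon's head, 9 mm above its underside
- spoon_end (a point): end of the spoon's handle, at half its thickness
- plate: fixed long white plate, 220 mm (x) by 140 mm (y); flat top at z = 6 mm with a rim 10 mm high around it. Origin: centre of its underside
- sauce_bowl: small white sauce bowl, 80 mm wide, 36 mm high; loose, leave alone; origin: centre of its underside
- steel_cup: steel cup, 74 mm wide, 75 mm high; loose, leave alone; origin: centre of its underside
- glass: drinking glass, 70 mm wide, 110 mm high; loose, leave alone; origin: centre of its underside
- side_bowl: white bowl, 120 mm wide, 50 mm high; loose, leave alone; origin: centre of its underside
- bottle_left: green glass bottle, 66 mm wide, 200 mm high; loose, leave alone; origin: centre of its underside
- bottle_right: green glass bottle, 66 mm wide, 200 mm high; loose, leave alone; origin: centre of its underside
- yellow_jar: yellow jar, 84 mm wide, 100 mm high; loose, leave alone; origin: centre of its underside
Mind the look-alikes: they are no part of the job. There is more than one size of the spoon; the one meant has the size given above.

How it is judged:
On the way:
1. the lid has been swung over onto its stop (joint above 1.80 rad) (value of joint lid above 1.8 rad), for 0.2 s.
At the end, for the whole second after the job is handed in: The lid rests on its stop (joint above 1.80 rad); the spoon lies at rest in the front compartment: its middle, head and handle end all in front of the divider and inside the walls, head and handle end no more than 32 mm above the box's underside; the box stands flat, within 30 mm of where it was (value of joint lid above 1.8 rad and x of spoon in the frame of cutlery_box between -0.066 and 0.022 m and x of spoon_head in the frame of cutlery_box between -0.066 and 0.022 m and y of spoon_head in the frame of cutlery_box between -0.116 and 0.116 m and z of each of spoon_head, spoon_end in the frame of cutlery_box below 0.032 m and x of spoon_end in the frame of cutlery_box between -0.066 and 0.022 m and y of spoon_end in the frame of cutlery_box between -0.116 and 0.116 m and linear speed of spoon below 0.02 m/s and angle between cutlery_box's own z axis and vertical below 0.04 rad and distance of cutlery_box from where it was at the start of the episode below 0.03 m); the robot touches nothing.
It fails at once if the lid is flung or let fall (faster than 4 rad/s) (velocity of joint lid above 4 rad/s or velocity of joint lid below -4 rad/s).
It fails at once if the box is shoved more than 30 mm or tipped more than 0.2 rad (distance of cutlery_box from where it was at the start of the episode above 0.03 m or angle between cutlery_box's own z axis and vertical above 0.2 rad).
It fails at once if the spoon is dropped (moves faster than 0.6 m/s with no finger on it) (linear speed of spoon above 0.6 m/s and contact force between the fingers and spoon below 0.05 N).
It fails at once if another piece of tableware is moved more than 30 mm or tipped more than 0.3 rad (distance of any of sauce_bowl, steel_cup, glass, side_bowl, bottle_left, bottle_right, yellow_jar from where it was at the start of the episode above 0.03 m or angle between any of sauce_bowl, steel_cup, glass, side_bowl, bottle_left, bottle_right, yellow_jar's own z axis and vertical above 0.3 rad).
It also fails if it takes over 69 s, if anything falls off the work surface, if the arm or the gripper's body presses on something with over 40 N, if the wrist force passes 120 N, or if a joint passes its speed limit or range.

ROBOT

A 7-joint arm with a two-finger parallel gripper is mounted at the origin on the work surface. World frame = base frame: x ahead of the robot, y to its left, z up, the work surface at z = 0. Lengths are in m, angles in rad, forces in N, time in s.
With the tool pointing down it reaches from about 0.35 to 0.9 m from the base axis. Payload 8.1 kg.
Tool frame: the origin (TCP) lies where the fingers leave the gripper's body, on its centre line; the fingertips stand 73 mm ahead of it and the grasp point (between the pads) lies 54 mm ahead of it (env.pinch_z is the z of the grasp point in the tool frame, in m); z points along the fingers, y is the direction in which the jaws open and shut (so a half turn about z gives the same grasp; the last joint's range is limited). The gripper opens to 85 mm and grips with 20 to 120 N. Pads are 22 mm wide; open, the fingers measure 114 mm over their backs; the gripper's body (76 mm by 85 mm) begins 54 mm behind the grasp point. The pads swing forward as they close: fully open they stand 13 mm farther back than shut.
Start: joints at [-1.246, 0.434, 0.025, 1.573, -0.012, 1.134, -0.075], TCP at [0.259, 0.569, 0.304] pointing down, gripper open.
Joint ranges: [-2.62, 2.62], [-0.44, 2.09], [-1.27, 1.32], [0.08, 2.57], [-1.32, 4.46], [0.12, 2], [-2.74, 2.74]. Speed limits (rad/s): [2.22, 2.22, 3.01, 3.01, 3.14, 3.14, 3.14].

INTERFACE

Orientations are given as a unit quaternion [w, x, y, z].
In Python, from station import env gives the robot as it stands. The module is installed in compiled form; this text tells all that it offers. Calls block until the motion is done:
- env.goto(position, orientation): joint-space move of the TCP to a pose.
- env.movel(position, ori=None, velocity=0.15): straight line of the TCP; ori=None keeps the orientation; velocity is the mean speed in m/s.
- env.movej(angles): joint-space move.
- env.ungrasp() and env.close(squeeze=None): open the fingers fully, or close them until they stop; squeeze is the grip in N (None keeps the last).
- env.wait(seconds).
- env.ik(position, orientation): joint angles nearest the present ones, or None.
- env.get_state(): the state.
- env.snapshot(name): name is "scene" or "side" or "wrist"; returns a dict with "image" (400x640x3 uint8, red, green, blue), "camera_matrix" (3x3 intrinsics, pixels), "k1" (the pictures are not rectified: a ray, as slopes to the right and down, at radius r is drawn at 1 + k1 r^2 times it, then the intrinsics apply), "pose" (4x4, takes a point from camera to world coordinates); the wrist camera has in their place "hand_eye" (4x4, takes a point from camera to tool coordinates, whose origin is the TCP and whose axes are the flange's). Camera axes: x right, y up, looking along -z (the intrinsics and any distortion apply to the point x, -y, -z); pixel columns grow to the right and rows downward; lengths in m; the calibration is good to about 2 mm. A picture is of the moment at which its call begins: read the wrist's pose just before it. There is no depth.
A pose or a line that the arm cannot do raises env.Unreachable and nothing moves.
- env.close_job(): hands the job in, once; it reports no verdict.
The state is a dict: "clock": time; "joint_positions": joint angles; "qd": joint speeds; "effort": joint torques, N m; "eef_pos": TCP position; "tool_rot": TCP orientation; "wrist_force": force on the tool from outside, world axes, zero at the start; "moment": the same for the moment, N m; "grip_width": opening from 0.0 (shut) to 1.0 (fully open).
Only numpy, scipy, OpenCV 4.12 (cv2) and the standard library are available. Lean on these libraries where they do the work, as an engineer would, in place of code of your own. Each camera call takes 0.05 s, during which the arm holds its last target. There are 200 camera calls.

## Working session

There is one attempt and no reset: what is moved stays moved. The work goes in short steps, each a Python script; the robot and the scene stay as the last script left them, time stands still between calls to the robot, and variables do not carry over. Pictures are saved under pics/ and viewed, about 8 in all and at most 12, crops included, and the job is handed in when it is done.

```bash
mkdir -p pics; cat > h.py <<'E'
import numpy as np, cv2
from station import env
from scipy.spatial.transform import Rotation as R
def snap(n,f):
    st=env.get_state(); s=env.snapshot(n); cv2.imwrite('pics/'+f+'.png',s['image'][:,:,::-1])
    K=np.array(s['camera_matrix']);k1=s['k1']
    if 'pose' in s: P=np.array(s['pose'])
    else:
        q=st['tool_rot'];T=np.eye(4);T[:3,:3]=R.from_quat([q[1],q[2],q[3],q[0]]).as_matrix();T[:3,3]=st['eef_pos'];P=T@np.array(s['hand_eye'])
    np.savez('pics/'+f+'.npz',K=K,k1=k1,P=P); return s['image']
class Cam:
    def __init__(s,f):
        d=np.load('pics/'+f+'.npz');s.K=d['K'];s.k1=float(d['k1']);s.P=d['P'];s.im=cv2.imread('pics/'+f+'.png')
        s.D=np.array([s.k1,0,0,0])
    def ray(s,uv):
        p=(np.array(uv,float)-[s.K[0,2],s.K[1,2]])/[s.K[0,0],s.K[1,1]]
        q=p.copy()
        for _ in range(30): q=p/(1+s.k1*(q@q))
        return s.P[:3,3],s.P[:3,:3]@np.array([q[0],-q[1],-1.])
    def onz(s,uv,z):
        o,d=s.ray(uv);return o+d*(z-o[2])/d[2]
    def proj(s,X):
        c=s.P[:3,:3].T@(np.array(X,float)-s.P[:3,3]);q=np.array([c[0],-c[1]])/-c[2];q=q*(1+s.k1*(q@q))
        return q*[s.K[0,0],s.K[1,1]]+[s.K[0,2],s.K[1,2]]
def quat(x,y,z):
    q=R.from_matrix(np.c_[x,y,z]).as_quat();return [q[3],q[0],q[1],q[2]]
E
python3 - <<'E'
from h import *
for n in("scene","side","wrist"): snap(n,n+'0')
st=env.get_state();print({k:np.round(v,3) for k,v in st.items()},env.pinch_z)
for n in("scene","side","wrist"): c=Cam(n+'0');print(n,c.P.round(3).tolist(),c.K[0,0],c.k1)
E
```

```text
{'clock': np.float64(0.15), 'joint_positions': array([-1.246,  0.435,  0.025,  1.574, -0.012,  1.134, -0.075]), 'qd': array([ 0.002, -0.002,  0.001, -0.001,  0.   ,  0.   ,  0.   ]), 'effort': array([ 2.0000e-03, -6.7089e+01,  1.0260e+00, -3.1645e+01,  1.6000e-02,
        9.0000e-03, -0.0000e+00]), 'eef_pos': array([0.259, 0.568, 0.303]), 'tool_rot': array([-0.   ,  0.212,  0.977, -0.001]), 'wrist_force': array([ 0.481,  0.284, -0.181]), 'moment': array([-0.015,  0.039, -0.009]), 'grip_width': np.float64(0.998)} 0.0539
scene [[0.139, -0.549, 0.824, 1.543], [0.99, 0.085, -0.11, -0.145], [-0.01, 0.832, 0.555, 0.787], [0.0, 0.0, 0.0, 1.0]] 514.8463946067548 -0.1333625636995625
side [[0.793, 0.323, -0.517, -0.242], [-0.609, 0.45, -0.653, -0.918], [0.021, 0.833, 0.554, 0.83], [0.0, 0.0, 0.0, 1.0]] 447.0134776225544 -0.09304098500063407
wrist [[0.416, -0.864, -0.283, 0.187], [0.909, 0.395, 0.131, 0.602], [-0.001, -0.312, 0.95, 0.373], [0.0, 0.0, 0.0, 1.0]] 302.47123069852375 -0.003288333296004258
```

View pics/scene0.png

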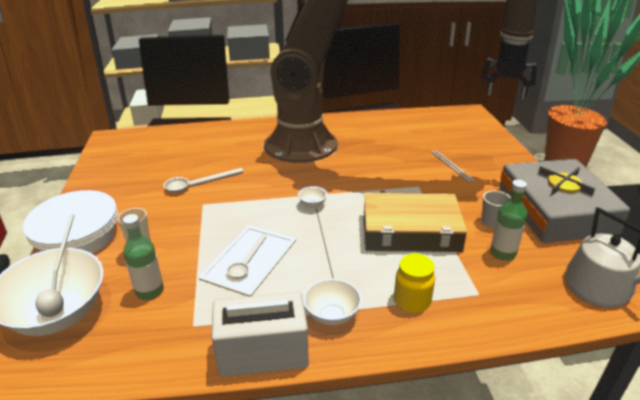

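View pics/side0.png

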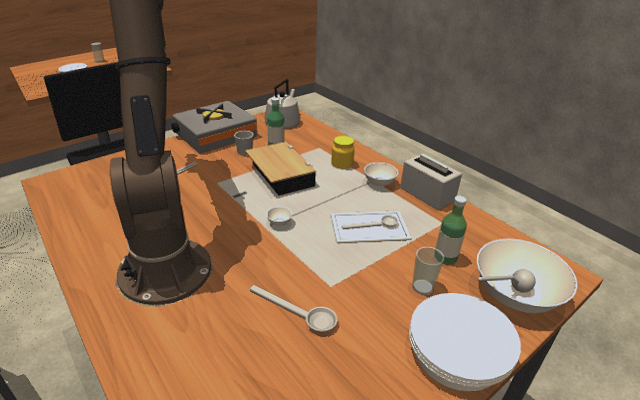

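Scene view: the box sits at scene (413,222) / side (283,168) with its hinges towards the scene camera, so its front faces the robot. Spoon candidates are the plate spoon at scene (247,258), a big one on the table at (203,182) and a ladle in the bowl at (55,270). Only the first lies on the white plate. I'll enlarge a crop to confirm.

```bash
python3 - <<'E'
from h import *
a=Cam('scene0').im; b=Cam('side0').im
def c(im,x,y,w,h,s=4): return cv2.resize(im[y:y+h,x:x+w],(w*s,h*s),interpolation=cv2.INTER_CUBIC)
top=np.hstack([c(a,345,180,120,75,3),c(a,195,215,120,75,3)])
bot=np.hstack([c(b,225,130,120,75,3),c(b,320,190,120,75,3)])
cv2.imwrite('pics/crop0.png',np.vstack([top,bot]))
E
```

```text
(no output)
```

View pics/crop0.png

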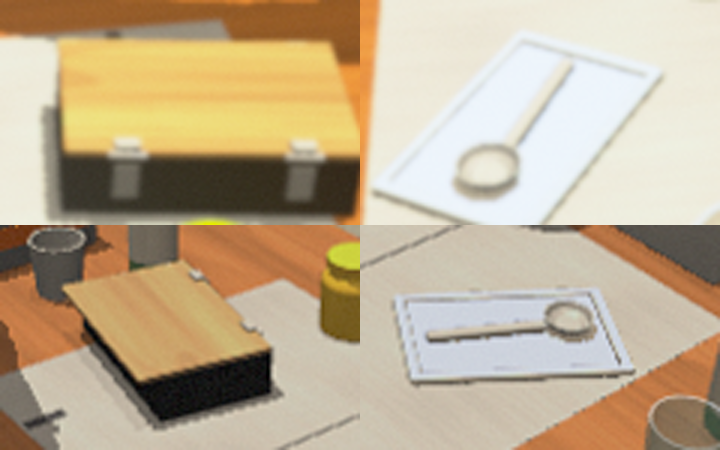

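Crops: the plate spoon has its handle end at scene (264,237) and side (343,227), with its head at scene (238,270) and side (390,221). I'll check its length. The hinges are on the +x side of the lid, and both views show the lid corners.

```bash
python3 - <<'E'
from h import *
A=Cam('scene0');B=Cam('side0')
def tri(u,v):
    o1,d1=A.ray(u);o2,d2=B.ray(v);s=np.linalg.lstsq(np.c_[d1,-d2],o2-o1,rcond=None)[0]
    p,q=o1+s[0]*d1,o2+s[1]*d2;return (p+q)/2,np.linalg.norm(p-q)
print('end tri',*tri((264.3,236.7),(343.3,226.7)));print('head tri',*tri((237.7,270),(389.7,221.3)))
for c,e,h in((A,(264.3,236.7),(237.7,270)),(B,(343.3,226.7),(389.7,221.3))):
    pe=c.onz(e,.0105);ph=c.onz(h,.021);v=ph-pe;print('end',pe.round(4),'head',ph.round(4),'len',np.hypot(*v[:2]),np.degrees(np.arctan2(v[1],v[0])))
# other spoon size
pe=A.onz((243,171),.005);ph=A.onz((165,185),.01);print('other',np.linalg.norm(pe-ph))
# lid by mask
for c,seed in((A,(413,205)),(B,(280,160))):
    hsv=cv2.cvtColor(c.im,cv2.COLOR_BGR2HSV).astype(int);print(hsv[seed[1],seed[0]],'table',hsv[210,480] if c is A else hsv[270,240])
    s=hsv[seed[1],seed[0]]
    m=((abs(hsv[...,0]-s[0])<6)&(abs(hsv[...,1]-s[1])<55)&(abs(hsv[...,2]-s[2])<70)).astype(np.uint8)
    n,l,_,_=cv2.connectedComponentsWithStats(cv2.morphologyEx(m,cv2.MORPH_OPEN,np.ones((3,3))))
    k=(l==l[seed[1],seed[0]]).astype(np.uint8);ct=max(cv2.findContours(k,0,cv2.CHAIN_APPROX_NONE)[0],key=len)[:,0]
    w=np.array([c.onz(p,.0645)[:2] for p in ct]).astype(np.float32)
    r=cv2.minAreaRect(w);print('lid',k.sum(),r,cv2.boxPoints(r).round(4).tolist())
for p in((246.7,150),(271.7,181.7),(315,171.7),(286.7,142.7)): print(B.onz(p,.0645).round(4))
for p in((365,193.3),(456,194),(367,230.3)): print(A.onz(p,.0645).round(4))
E
```

```text
end tri [ 0.50647413 -0.14451484  0.00762081] 0.002178639495319802
head tri [ 0.63350034 -0.21306571  0.01419799] 0.004740956329395833
end [ 0.5093 -0.1436  0.0105] head [ 0.6397 -0.2105  0.021 ] len 0.14655968734721062 -27.15407001452215
end [ 0.5038 -0.1486  0.0105] head [ 0.6262 -0.2217  0.021 ] len 0.1425561143146688 -30.851393391242105
other 0.2370381897092928
[ 20 141 240] table [ 15 191 223]
lid 7354 ((0.6216942071914673, 0.3128989338874817), (0.5254236459732056, 0.3100546598434448), 35.97125244140625) [[0.3179999887943268, 0.2840999960899353], [0.5001000165939331, 0.03310000151395798], [0.9254000186920166, 0.3416999876499176], [0.7433000206947327, 0.5927000045776367]]
[ 16 127 201] table [ 12 157 187]
lid 4681 ((0.5301024913787842, 0.3546389043331146), (0.5246867537498474, 0.6479633450508118), 89.7430648803711) [[0.20489999651908875, 0.09380000084638596], [0.8529000282287598, 0.09080000221729279], [0.8553000092506409, 0.6154999732971191], [0.20730000734329224, 0.618399977684021]]
[0.4711 0.3508 0.0645]
[0.4241 0.1162 0.0645]
[0.5773 0.0845 0.0645]
[0.6232 0.3141 0.0645]
[0.4329 0.1274 0.0645]
[0.4728 0.3638 0.0645]
[0.5929 0.0973 0.0645]
```

Measured against the given sizes: handle end to head centre is about 0.145 m (0.149 expected), while the table spoon is about 0.237 m long, so the plate spoon is the one. I'll move the wrist camera over the box and the spoon to refine the poses, and check IK for the lid push.

```bash
python3 - <<'E'
from h import *
dn=np.array([0,0,-1.])
a=np.radians(-11);ex=np.array([np.cos(a),np.sin(a),0]);ey=np.array([-np.sin(a),np.cos(a),0])
env.goto([0.46,0.24,0.33],quat(-ex,ey,dn)); snap('wrist','wb')
b=np.radians(-29);sx=np.array([np.cos(b),np.sin(b),0]);sy=np.array([-np.sin(b),np.cos(b),0])
for nm,x in(('+',sx),('-',-sx),('y',sy),('-y',-sy)):
    print(nm,env.ik([0.58,-0.185,.3],quat(x,np.cross(dn,x),dn)) is not None)
x=-sy; 
for x in(-sx,sy,-sy):
  q=quat(x,np.cross(dn,x),dn)
  if env.ik([0.56,-0.17,.3],q) is not None:
    env.goto([0.56,-0.17,.3],q);snap('wrist','ws');print(x);break
A,B=Cam('wb').im,Cam('ws').im
cv2.imwrite('pics/w2.png',cv2.resize(np.vstack([A,B]),(480,600),interpolation=cv2.INTER_AREA))
from math import *
H=np.array([.599,.207,.0565])
for p in(30,40,50,60):
  for roll in(0,90,180,270):
    P=radians(p);z=ex*cos(P)-np.array([0,0,sin(P)]);u=ex*sin(P)+np.array([0,0,cos(P)])
    r=radians(roll);x=u*cos(r)+ey*sin(r);y=np.cross(z,x);ok=''
    for th in(0,.5,1,1.5,1.9):
        tip=H-ex*.15*cos(th)+np.array([0,0,.15*sin(th)]);tip=tip+(.011*(-u))
        ok+='Y' if env.ik(tip-z*.073,quat(x,y,z)) is not None else 'n'
    print(p,roll,ok)
print(env.get_state()['clock'])
E
```

```text
+ True
- True
y True
-y True
[-0.87461971  0.48480962 -0.        ]
30 0 YYYYY
30 90 YYYYY
30 180 YYYYY
30 270 YYYYY
40 0 YYYYY
40 90 YYYYY
40 180 YYYYY
40 270 YYYYY
50 0 YYYYY
50 90 YYYYY
50 180 YYYYY
50 270 YYYYY
60 0 YYYYY
60 90 YYYYY
60 180 YYYYY
60 270 YYYYY
3.2417
```

View pics/w2.png

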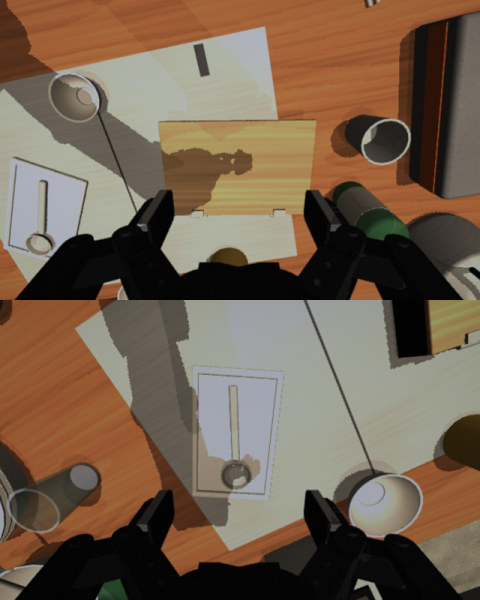

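Wrist views: the lid corners are at (159,122), (315,121), (303,214), (175,214) in the top half, with the hinges on the lower edge. The spoon's handle end is at (234,387) and its head at (236,474) in the lower half. Now turning these into positions.

```bash
python3 - <<'E'
from h import *
W=Cam('wb');S=Cam('ws');k=4/3
c=[W.onz((u*k,v*k),.0645) for u,v in((159,122),(315,121),(303,214),(175,214))]
for p in c: print(p.round(4))
print('edges',[np.linalg.norm(c[i]-c[(i+1)%4]).round(4) for i in range(4)],'front dir',np.degrees(np.arctan2(*(c[1]-c[0])[:2][::-1])))
# spoon contours refine
im=S.im; crop=cv2.resize(im[100:250,250:380],None,fx=4,fy=4,interpolation=cv2.INTER_CUBIC);cv2.imwrite('pics/sp.png',crop)
e=S.onz((234.5*k,87*k),.0105);h=S.onz((236*k,174*k),.021);v=h-e
print('end',e.round(4),'head',h.round(4),np.hypot(*v[:2]),np.degrees(np.arctan2(v[1],v[0])))
d=S.onz((234.5*k,87*k),.0105)
A=Cam('scene0');B=Cam('side0')
m=sum(c)/4;print('lid ctr',m)
for X in c: print(A.proj(X).round(1),B.proj(X).round(1))
print(A.proj(e).round(1),B.proj(e).round(1),A.proj(h).round(1),B.proj(h).round(1))
E
```

```text
[0.4275 0.1261 0.0645]
[0.4706 0.356  0.0645]
[0.6293 0.3215 0.0645]
[0.5872 0.1053 0.0645]
edges [np.float64(0.2339), np.float64(0.1624), np.float64(0.2203), np.float64(0.161)] front dir 79.38538732623712
end [ 0.5059 -0.1446  0.0105] head [ 0.6303 -0.2111  0.021 ] 0.14109253166197186 -28.136649311792457
lid ctr [0.52863472 0.22719945 0.0645    ]
[364.1 192.2] [270.9 180.1]
[452.9 193.8] [245.9 149.5]
[462.6 230.5] [286.9 141.6]
[369.8 228.6] [313.5 168.3]
[263.9 235.9] [343.  225.8] [237.4 267.4] [388.1 219.1]
```

View pics/sp.png

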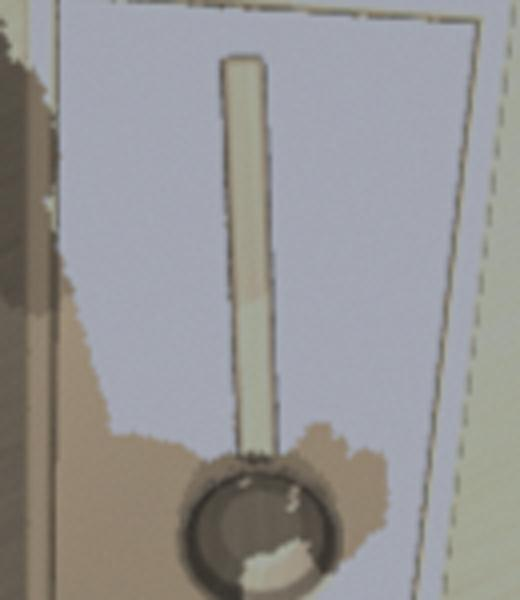

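The lid centre comes out at (0.529,0.227) with yaw about -10°. Edges measure 162 x 227 mm against 165 x 240 given, and all three views agree within about 3 px. Next I lift the lid with the closed fingers under the lip.

```bash
cat > lid.py <<'E'
from h import *
from math import *
a=np.radians(-10.3);ex=np.array([np.cos(a),np.sin(a),0]);ey=np.array([-np.sin(a),np.cos(a),0]);ez=np.array([0,0,1.])
ctr=np.array([.5286,.2272,0]);H=ctr+.0825*ex+[0,0,.0565];P=radians(40)
z=ex*cos(P)-ez*sin(P);u=ex*sin(P)+ez*cos(P)
def edge(t,r=.165): return H+r*(-ex*cos(t)+ez*sin(t))
def corner(t): return edge(t)+.018*z if t<P else edge(t,.147)
E
python3 - <<'E'
from lid import *
q0=np.array(env.get_state()['joint_positions'])
best=None
for roll in(0,180,90,270):
    r=radians(roll);x=u*cos(r)+ey*sin(r);q=quat(x,np.cross(z,x),z)
    j=env.ik(corner(0)-.011*u-.073*z-.08*ex,q); print(roll,np.round(np.array(j)-q0,2))
x=u;q=quat(u,np.cross(z,u),z);T=lambda C:C-.011*u-.073*z
env.close()
pre=corner(0)-.10*ex+[0,0,.12]
env.goto(T(pre),q)
env.movel(T(corner(0)-.10*ex-[0,0,.006]),velocity=.15)
print(env.get_state()['wrist_force'].round(2))
env.movel(T(corner(0)-[0,0,.005]),velocity=.08)
st=env.get_state();print(st['wrist_force'].round(2),(st['eef_pos']-T(corner(0)-[0,0,.005])).round(4),st['clock'])
snap('side','side1')
im=Cam('side1').im;cv2.imwrite('pics/s1.png',cv2.resize(im[80:230,150:350],None,fx=3,fy=3,interpolation=cv2.INTER_CUBIC))
E
```

```text
0 [-0.53  0.62 -1.5   0.78  1.73  0.62  0.13]
180 [-0.53  0.62 -1.49  0.78  1.73  0.62 -3.01]Traceback (most recent call last):
  File "<stdin>", line 6, in <module>
TypeError: unsupported operand type(s) for -: 'NoneType' and 'float'
```

```bash
python3 - <<'E'
from lid import *
q=quat(u,np.cross(z,u),z);T=lambda C:C-.011*u-.073*z
js=[env.ik(T(corner(t)),q) for t in np.arange(0,2.05,.1)]
print([j is not None for j in js].count(False), np.round([js[0],js[10],js[-1]],2).tolist())
env.close()
env.goto(T(corner(0)-.10*ex+[0,0,.12]),q)
env.movel(T(corner(0)-.10*ex-[0,0,.006]),velocity=.15)
print(env.get_state()['wrist_force'].round(2))
env.movel(T(corner(0)-[0,0,.005]),velocity=.08)
st=env.get_state();print(st['wrist_force'].round(2),(st['eef_pos']-T(corner(0)-[0,0,.005])).round(4),st['clock'])
snap('side','side1')
im=Cam('side1').im;cv2.imwrite('pics/s1.png',cv2.resize(im[80:230,150:350],None,fx=3,fy=3,interpolation=cv2.INTER_CUBIC))
E
```

```text
0 [[-0.51, 0.89, -0.89, 2.44, 1.74, 1.51, 1.74], [-0.85, 0.36, -0.16, 2.35, 1.58, 0.84, 2.16], [-0.57, 0.44, -0.16, 2.14, 1.7, 0.7, 2.36]]
[-0.21 -0.12  1.47]
[1.27 0.13 0.59] [-0.0004  0.0003 -0.0001] 8.1833
```

View pics/s1.png

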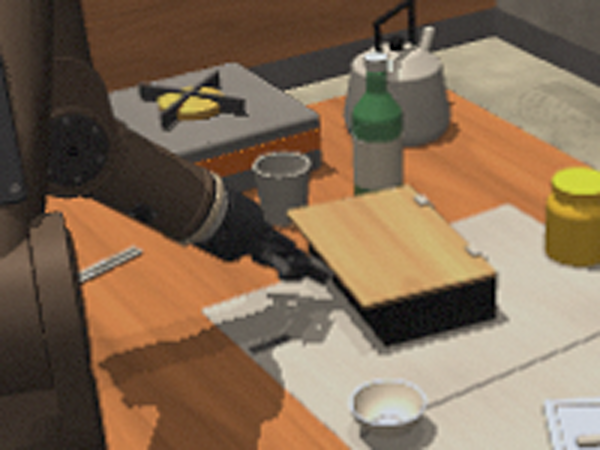

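The fingertips are under the lip at crop (325,285) and nothing else is touched. I start the swing, with force guards.

```bash
python3 - <<'E'
from lid import *
T=lambda C:C-.011*u-.073*z
for t in np.arange(0.0,1.71,.1):
    env.movel(T(corner(t)),velocity=.07)
    f=env.get_state()['wrist_force'];print(round(t,2),f.round(1),end=' ')
    if np.linalg.norm(f)>15: print('STOP');break
print(env.get_state()['clock'])
snap('scene','scene2');snap('side','side2')
A=Cam('scene2').im[100:300,280:520];B=Cam('side2').im[50:250,150:390]
cv2.imwrite('pics/l2.png',cv2.resize(np.hstack([A,B]),(800,333),interpolation=cv2.INTER_CUBIC))
E
```

```text
0.0 [ 0.3  0.2 -0.3] 0.1 [-1.4  0.1 -0.5] 0.2 [-2.   1.8 -0.3] 0.3 [-1.1  0.4 -0.1] 0.4 [-1.3  0.6 -1.3] 0.5 [-0.2  0.9 -1.1] 0.6 [ 0.1  0.2 -1.9] 0.7 [ 0.5  0.6 -1.1] 0.8 [ 0.1  0.1 -0.3] 0.9 [-0.1  0.5  0.2] 1.0 [-0.9  0.1 -0.5] 1.1 [-0.5 -0.3 -0.4] 1.2 [-0.2  0.   0.4] 1.3 [-0.2  0.4 -0. ] 1.4 [-0.1 -0.6 -0.1] 1.5 [-0.1 -0.4  0.4] 1.6 [-0.2 -0.2 -1.3] 1.7 [-0.   0.1  1.1] 14.75
```

View pics/l2.png

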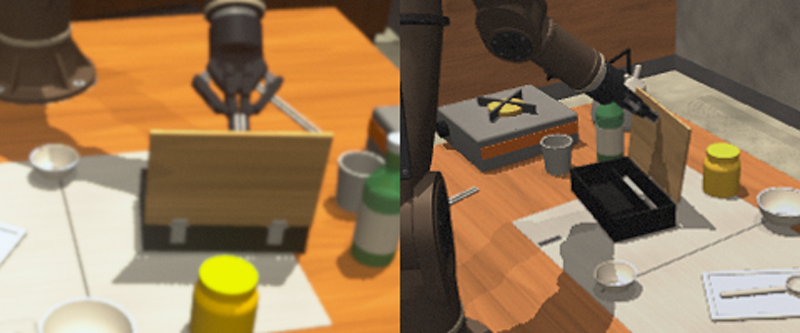

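The lid is up near vertical with the fingers on its underside, and the box stands. I press on, step by step, to the stop.

```bash
python3 - <<'E'
from lid import *
T=lambda C:C-.011*u-.073*z
for t in np.arange(1.73,2.16,.03):
    env.movel(T(corner(t)),velocity=.05);env.wait(.1)
    f=env.get_state()['wrist_force']@ex;print(round(t,2),round(f,1),end='; ')
    if f<-4: break
last=t
snap('side','side3')
# back off
env.movel(T(corner(last)-.08*ex+[0,0,.03]),velocity=.1)
env.movel(T(corner(last)-.12*ex+[0,0,.12]),velocity=.2)
snap('side','side4');snap('scene','scene4')
print(env.get_state()['clock'])
B=Cam('side3').im[50:250,150:390];D=Cam('side4').im[50:250,150:390]
cv2.imwrite('pics/l3.png',cv2.resize(np.hstack([B,D]),(800,333),interpolation=cv2.INTER_CUBIC))
E
```

```text
1.73 -0.3; 1.76 0.2; 1.79 0.0; 1.82 0.0; 1.85 -0.4; 1.88 -8.5; 18.75
```

View pics/l3.png

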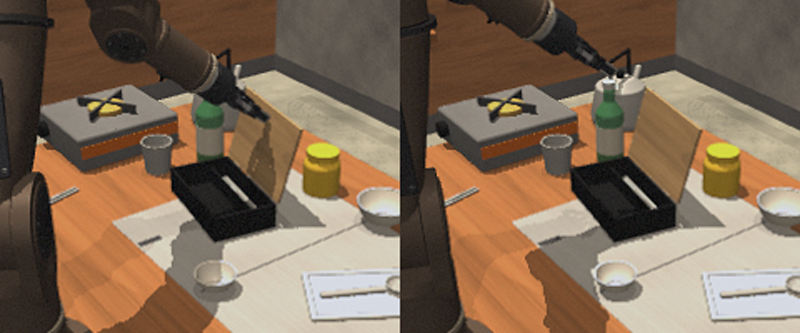

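The stop was felt at about 1.87 rad (-8.5 N), and after backing off the lid stays leaning back. The bay is visible and empty. Next are closer wrist looks at the bay and the spoon.

```bash
python3 - <<'E'
from lid import *
dn=np.array([0,0,-1.])
env.ungrasp()
env.goto([0.44,0.24,0.34],quat(-ex,ey,dn)); snap('wrist','wb5')
b=radians(-28);sx=np.array([cos(b),sin(b),0]);sy=np.array([-sin(b),cos(b),0])
bx=H*[1,1,0]-.07*ex; bay=bx-.021*ex
for s in(1,-1):
  x=s*sy;y=np.cross(dn,x)
  for hd in(1,-1):
    # head toward hd*ey; rotation maps sx->hd*ey
    e2=hd*ey;x2=s*np.cross([0,0,1],e2);y2=np.cross(dn,x2)
    hp=bay+hd*.048*ey
    j1=env.ik([.634,-.213,.10],quat(x,y,dn));j2=env.ik([*hp[:2],.10],quat(x2,y2,dn))
    print(s,hd,None if j1 is None else np.round(j1,2),None if j2 is None else np.round(j2,2))
def go(s):
  x=s*sy;env.goto([.62,-.205,.25],quat(x,np.cross(dn,x),dn));snap('wrist','ws5')
go(1) if env.ik([.62,-.205,.25],quat(sy,np.cross(dn,sy),dn)) is not None else go(-1)
print(env.get_state()['clock'],env.get_state()['joint_positions'].round(2))
A,B=Cam('wb5').im,Cam('ws5').im
cv2.imwrite('pics/w5.png',cv2.resize(np.vstack([A[60:340],B[60:400]]),(619,600),interpolation=cv2.INTER_AREA))
E
```

```text
1 1 [-0.32  0.94  0.99  1.7  -0.9   1.03  0.5 ] [-1.1   0.77  0.82  1.88 -0.76  0.83  1.51]
1 -1 [-0.32  0.94  0.99  1.7  -0.9   1.03  0.5 ] [-1.15  0.88  1.14  2.03 -1.03  0.96 -1.2 ]
-1 1 [ 0.46  0.74 -0.34  1.62  0.31  0.83  2.64] [-1.24  0.95  1.14  1.9  -1.03  1.04 -1.39]
-1 -1 [ 0.46  0.74 -0.34  1.62  0.31  0.83  2.64] [-0.98  0.69  0.79  2.02 -0.74  0.74  1.67]
22.775 [-0.35  0.7   1.01  1.62 -0.63  1.18  0.31]
```

View pics/w5.png

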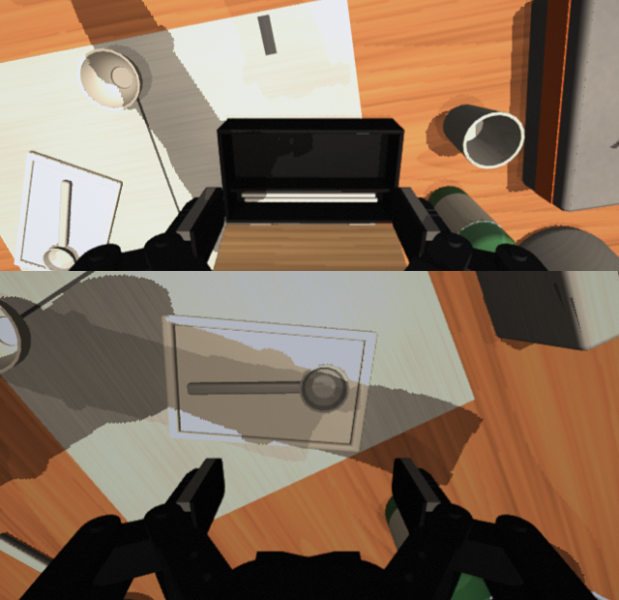

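Wrist views: the bay lies between (219,121) and (403,121) along the box's front top edge. The spoon runs from its handle end at (188,388) to its head centre at (325,389).

```bash
python3 - <<'E'
from lid import *
S=Cam('ws5');W=Cam('wb5');k=640/619
P=lambda u,v:(u*k,(v-271)*k+60)
Q=lambda u,v:(u*k,v*k+60)
# head circle by Hough, handle by view
g=cv2.cvtColor(S.im,cv2.COLOR_BGR2GRAY);x0,y0=map(int,P(285,350));c=cv2.HoughCircles(g[y0:y0+80,x0:x0+90],cv2.HOUGH_GRADIENT,1,50,param1=80,param2=15,minRadius=18,maxRadius=32)
print(c[0][0]+[x0,y0,0] if c is not None else None, P(325,389))
e=S.onz(P(187.5,388.5),.0125)
for hp in([P(325,389)]+([c[0][0][:2]+[x0,y0]] if c is not None else [])):
    h=S.onz(hp,.021);v=h-e;print('end',e.round(4),'head',h.round(4),np.hypot(*v[:2]),degrees(atan2(v[1],v[0])))
print('head width', np.linalg.norm(S.onz(P(302,389),.021)-S.onz(P(348,389),.021)))
# box: predicted points in wb5
bx=H*[1,1,0]-.07*ex
w=lambda x,y,z:bx+x*ex+y*ey+[0,0,z]
for n,p in(('FL',(-.07,-.12,.056)),('FR',(-.07,.12,.056)),('DL',(.022,-.114,.041)),('DR',(.022,.114,.041))):
    q=W.proj(w(*p));print(n,q.round(1),'view',(q[0]/k,(q[1]-60)/k))
print(W.onz(Q(219,120),.056),W.onz(Q(403,120),.056), 'exp',w(-.07,-.12,.056),w(-.07,.12,.056))
# dark/bay mask crop enlarge
cv2.imwrite('pics/bay.png',np.vstack([cv2.resize(np.clip(W.im[170:300,210:430].astype(int)*2,0,255).astype(np.uint8),None,fx=2.5,fy=2.5),cv2.resize(np.clip(S.im[110:220,170:390].astype(int)*1.5,0,255).astype(np.uint8),None,fx=2.5,fy=2.5)]))
E
```

```text
[334.5        181.5         22.39999962] (336.02584814216476, 182.0032310177706)
end [ 0.503  -0.1456  0.0125] head [ 0.6357 -0.2138  0.021 ] 0.1491465537084708 -27.190833552841163
end [ 0.503  -0.1456  0.0125] head [ 0.6345 -0.2126  0.021 ] 0.14758395122832085 -26.97654465621176
head width 0.04866615287673982
FL [223.4 193.2] view (np.float64(216.02755450443195), np.float64(128.78669696742685))
FR [419.2 193.5] view (np.float64(405.47844598949877), np.float64(129.0757138824977))
DL [237.5 254. ] view (np.float64(229.71779627407778), np.float64(187.63828664878108))
DR [404.3 254.3] view (np.float64(391.0260130965115), np.float64(187.9014920842994))
[0.44005231 0.12625253 0.056     ] [0.48096194 0.35338793 0.056     ] exp [0.45057034 0.11941492 0.056     ] [0.49348288 0.35554733 0.056     ]
```

View pics/bay.png

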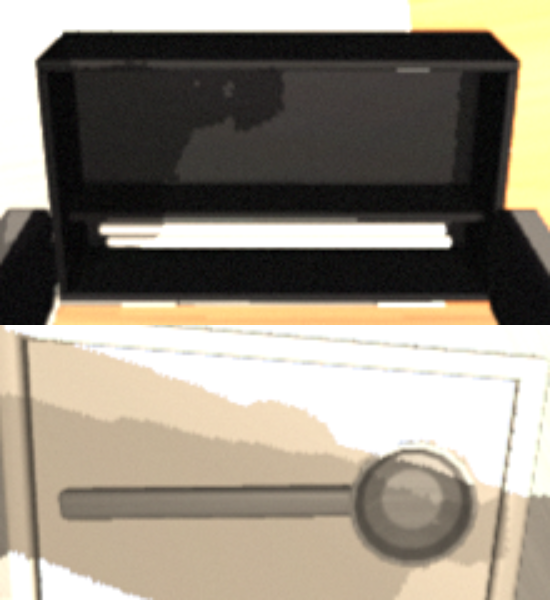

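The bay prediction matches the picture within 2 px, so I shift the box by +2 mm along its x. The spoon's head is at (0.635,-0.213), yaw -27°, and end to head is 0.148 m (0.149 expected). The open fingers (114 mm) would not fit across the 86 mm bay, so I grip the head along the spoon's axis with the tips just above the handle. Released in the bay, they then open along its length.

```bash
python3 - <<'E'
from lid import *
dn=np.array([0,0,-1.]);b=radians(-27.1);sy=np.array([-sin(b),cos(b),0])
q=quat(sy,np.cross(dn,sy),dn);h=np.array([.635,-.213])
env.goto([*h,.13],q);env.movel([*h,.092],velocity=.1);env.wait(.2)
f0=env.get_state()['wrist_force'][2]
zc=None
for z_ in np.arange(.090,.067,-.0015):
    env.movel([*h,z_],velocity=.05);env.wait(.06)
    st=env.get_state();f=st['wrist_force'][2]-f0
    print(round(st['eef_pos'][2],4),round(f,1),end='; ')
    if f>3: zc=st['eef_pos'][2];break
if zc:
    env.movel([*h,zc+.0085],velocity=.05);env.wait(.1);a=env.get_state()['wrist_force'].round(2)
    env.close(squeeze=30);env.wait(.2);st=env.get_state()
    print('\n',zc,a,st['wrist_force'].round(2),st['moment'].round(3),st['grip_width'],st['eef_pos'].round(4),st['clock'])
snap('wrist','wg');snap('side','sg')
E
```

```text
0.09 -0.1; 0.0884 -0.6; 0.0869 0.0; 0.0854 -0.2; 0.0839 -0.3; 0.0825 -0.6; 0.0809 -0.2; 0.0794 -1.4; 0.0779 -0.4; 0.0765 -1.7; 0.0749 -1.0; 0.0745 9.8; 
 0.0745466048938527 [-0.25  0.07 -0.36] [-3.73  2.23 17.53] [0.708 1.352 0.123] 0.5840372219758005 [ 0.635  -0.2134  0.0847] 28.8333
```

The open tips touched the handle at TCP z 0.0745, which matches the 60 mm expected. On closing they pressed down on the handle (17 N), so I reopen, rise 3.5 mm and close again.

```bash
python3 - <<'E'
from lid import *
h=np.array([.635,-.213])
env.ungrasp();env.movel([*h,.0866],velocity=.05);env.wait(.1);st=env.get_state();print(st['wrist_force'].round(2),st['eef_pos'])
env.close(squeeze=30);env.wait(.2);st=env.get_state();print(st['wrist_force'].round(2),st['moment'].round(3),st['grip_width'],st['eef_pos'].round(4))
F=st['wrist_force'][2]
if F<8:
    env.movel([*h,.0966],velocity=.03);env.wait(.2);st=env.get_state();print(st['wrist_force'].round(2),st['moment'].round(3),st['grip_width'],st['eef_pos'].round(4),st['clock'])
snap('wrist','wg');snap('side','sg');snap('scene','cg')
A=Cam('wg').im;B=Cam('sg').im[170:270,310:450];C=Cam('cg').im[190:290,190:330]
cv2.imwrite('pics/g.png',np.vstack([cv2.resize(A[100:400],None,fx=1.0,fy=.85),cv2.resize(np.hstack([B,C]),(640,229),interpolation=cv2.INTER_CUBIC)]))
E
```

```text
[-0.68 -0.52 -0.55] [ 0.63505003 -0.21301616  0.08668955]
[-1.75  1.2   6.06] [0.222 0.319 0.03 ] 0.5798998217267588 [ 0.6351 -0.2131  0.0871]
[ 0.14  0.39 -1.85] [ 0.009 -0.003 -0.014] 0.5804485924352046 [ 0.6349 -0.2129  0.0964] 31.0667
```

View pics/g.png

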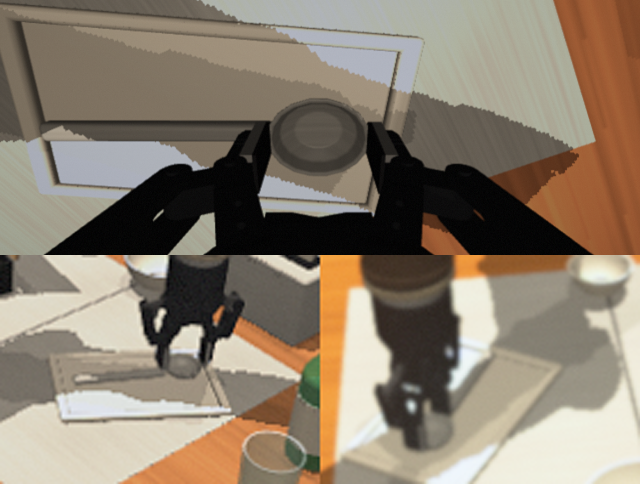

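The cup is held between the pads at (318,135) in the wrist view, and the handle came up with it. I check the handle's tilt by projecting where a level spoon's handle end should appear.

```bash
python3 - <<'E'
from lid import *
W=Cam('wg');b=radians(-27.1);sx=np.array([cos(b),sin(b),0])
v=lambda q:(q[0].round(1),((q[1]-100)*.85).round(1))
h=np.array([.635,-.213,0])
for droop in(0,3,6,10):
    d=radians(droop);print(droop,'end',v(W.proj(h-.149*sx*cos(d)+[0,0,.0205+.0045-.149*sin(d)])),'head',v(W.proj(h+[0,0,.031])))
env.movel([.635,-.213,.16],velocity=.1);env.wait(.3);st=env.get_state();print(st['wrist_force'].round(2),st['moment'].round(3),st['grip_width'])
snap('wrist','wg2');snap('side','sg2')
W2=Cam('wg2')
for droop in(0,5,10,20,30):
    d=radians(droop);print(droop,'end',W2.proj(h-.149*sx*cos(d)+[0,0,.0205+.0045+.0635-.149*sin(d)]).round(1),Cam('sg2').proj(h-.149*sx*cos(d)+[0,0,.0885-.149*sin(d)]).round(1))
# handle row profile in wg2: brightness gradient
g=cv2.cvtColor(W2.im,cv2.COLOR_BGR2GRAY)
a,c=Cam('wg').im,W2.im
s=Cam('sg2').im; 
d=cv2.absdiff(s,Cam('side4').im).max(2)
x0,x1,y0,y1=300,400,170,240
for r in range(y0,y1,3): print(r,''.join('#' if t>40 else '.' for t in d[r,x0:x1]))
E
```

```text
0 end (np.float64(35.9), np.float64(134.1)) head (np.float64(318.3), np.float64(139.2))
3 end (np.float64(48.8), np.float64(128.1)) head (np.float64(318.3), np.float64(139.2))
6 end (np.float64(61.2), np.float64(122.5)) head (np.float64(318.3), np.float64(139.2))
10 end (np.float64(77.2), np.float64(115.9)) head (np.float64(318.3), np.float64(139.2))
[-0.4  -0.34 -0.62] [-0.014 -0.028  0.032] 0.5805172015324996
0 end [ 35.5 258. ] [343.9 205. ]
5 end [ 56.8 246.4] [343.8 208.7]
10 end [ 77.  236.5] [344.1 212.2]
20 end [114.4 220.5] [345.7 218.8]
30 end [148.7 208.4] [348.7 224.7]
170 ..................................................................................##################
173 .........................................................................###########################
176 ..........................................................................########...###############
179 ..........................................................................#######..#################
182 ...........................................................................#####...#####
[... 1307 characters left out ...]
####################################################...########.....##
224 #######################################################################............##....####......#
227 ##########################################..........########....######################............##
230 ##########################################...##.####################################################
233 ###################################..............................###################################
236 #############################..............................................................#########
239 #################...................................................................................
```

The handle shows at side row ~206 with its end near (346,206); a level spoon predicts (344,205), so it is held level. I carry it over above lid height and come down into the bay.

```bash
python3 - <<'E'
from lid import *
dn=np.array([0,0,-1.])
bx=H*[1,1,0]-.068*ex; hp=(bx-.021*ex+.048*ey)[:2]
q2=quat(-ex,np.cross(dn,-ex),dn)
env.movel([.635,-.213,.34],velocity=.2)
def yawq(deg):
    d=radians(deg);x=np.array([-sin(d),cos(d),0]);return quat(x,np.cross(dn,x),dn)
env.goto([.50,0.0,.34],yawq(25))
print(env.get_state()['grip_width'],env.get_state()['joint_positions'].round(2))
env.goto([*hp,.34],q2)
env.movel([*hp,.15],velocity=.15)
st=env.get_state();print(hp,st['eef_pos'].round(4),st['grip_width'],st['wrist_force'].round(2),st['clock'])
snap('wrist','wp');snap('side','sp');snap('scene','cp')
# predicted outline check: head & end vs bay in scene view
W=Cam('wp')
for n,p in(('bayFL',bx-.064*ex-.114*ey+[0,0,.056]),('bayFR',bx-.064*ex+.114*ey+[0,0,.056]),('divL',bx+.022*ex-.114*ey+[0,0,.041]),('end',bx-.021*ex-.101*ey+[0,0,.079])): print(n,W.proj(p).round(1))
g=cv2.cvtColor(W.im,cv2.COLOR_BGR2GRAY)
np.set_printoptions(linewidth=250)
print(cv2.resize(g,(64,40),interpolation=cv2.INTER_AREA)[16:36])
E
```

```text
0.580581908928774 [-0.9   0.28  1.02  1.87 -0.26  1.14  0.64]
[0.53078725 0.2755887 ] [0.5313 0.2757 0.1508] 0.5765202707831694 [-0.79 -0.28 -1.23] 36.9333
bayFL [ 25.2 166.2]
bayFR [436.5 165.6]
divL [ 83.  283.6]
end [ 34.5 255.8]
[[146  97  11 ...  64  62  61]
 [168 134  14 ...  65  65  63]
 [213 149  44 ...  68  66  66]
 ...
 [235 235 234 ... 128 160 163]
 [235 235 235 ... 107 118 150]
 [234 234 234 ... 102 103 112]]
```

```bash
python3 - <<'E'
from lid import *
W=Cam('wp');g=cv2.GaussianBlur(cv2.cvtColor(W.im,cv2.COLOR_BGR2GRAY),(3,3),0)
bx=H*[1,1,0]-.068*ex
for u in(100,160,220): print(u,g[120:330:3,u].tolist())
for v in(190,):print(v,g[v,0:200:4].tolist())
for y in(-.1,-.05,0):
    print(y,'outer bottom',W.proj(bx-.07*ex+y*ey).round(),'outer top',W.proj(bx-.07*ex+y*ey+[0,0,.056]).round(),'inner top',W.proj(bx-.064*ex+y*ey+[0,0,.056]).round(),'div',W.proj(bx+.022*ex+y*ey+[0,0,.041]).round(),'handle',[W.proj(bx+(-.021+s*.0065)*ex+y*ey+[0,0,.083])[1].round() for s in(-1,1)])
E
```

```text
100 [158, 160, 164, 156, 155, 138, 131, 10, 7, 7, 7, 12, 16, 15, 14, 18, 17, 17, 17, 17, 17, 17, 17, 17, 16, 16, 14, 12, 7, 5, 5, 5, 5, 6, 5, 6, 6, 5, 7, 5, 17, 72, 117, 152, 158, 154, 154, 154, 135, 20, 7, 7, 7, 7, 12, 15, 11, 5, 6, 5, 6, 8, 7, 7, 8, 8, 8, 7, 8, 8]
160 [241, 242, 242, 242, 237, 237, 210, 14, 9, 9, 9, 20, 31, 29, 24, 32, 28, 22, 19, 20, 18, 18, 18, 18, 17, 15, 15, 15, 15, 16, 17, 18, 18, 17, 17, 16, 17, 17, 17, 17, 23, 72, 112, 152, 164, 157, 157, 157, 141, 24, 7, 7, 7, 7, 11, 16, 73, 157, 112, 123, 36, 11, 12, 11, 12, 13, 11, 11, 11, 12]
220 [239, 239, 239, 238, 238, 236, 213, 13, 9, 9, 9, 20, 30, 26, 22, 32, 32, 32, 31, 31, 32, 31, 32, 32, 31, 31, 31, 29, 29, 30, 32, 32, 31, 19, 18, 19, 18, 18, 18, 17, 24, 103, 174, 227, 174, 136, 136, 135, 125, 28, 7, 7, 8, 7, 13, 15, 12, 11, 12, 12, 12, 12, 11, 12, 11, 11, 11, 10, 11, 11]
190 [234, 236, 236, 186, 149, 151, 52, 16, 13, 6, 5, 6, 6, 6, 5, 5, 6, 6, 6, 6, 5, 6, 6, 5, 6, 17, 17, 17, 17, 17, 18, 17, 16, 17, 17, 19, 18, 19, 18, 18, 18, 19, 18, 19, 19, 32, 33, 33, 32, 32]
-0.1 outer bottom [113. 141.] outer top [ 47. 155.] inner top [ 50. 166.] div [103. 284.] handle [np.float64(248.0), np.float64(271.0)]
-0.05 outer bottom [182. 141.] outer top [138. 155.] inner top [140. 166.] div [176. 284.] handle [np.float64(248.0), np.float64(271.0)]
0 outer bottom [251. 141.] outer top [230. 155.] inner top [231. 166.] div [248. 283.] handle [np.float64(248.0), np.float64(271.0)]
```

Predicted and seen rows agree: front bottom edge 141/140, lip 155–166/153–165, divider 284/284, handle 248–271/241–267. Lowering and releasing.

```bash
python3 - <<'E'
from lid import *
bx=H*[1,1,0]-.068*ex; hp=(bx-.021*ex+.048*ey)[:2]
env.movel([*hp,.093],velocity=.08);env.wait(.2);st=env.get_state();f0=st['wrist_force'][2];print(st['wrist_force'].round(2),st['eef_pos'].round(4))
for z_ in np.arange(.0915,.0845,-.001):
    env.movel([*hp,z_],velocity=.03);env.wait(.08);st=env.get_state();f=st['wrist_force'][2]-f0;print(st['eef_pos'][2].round(4),f.round(1),end='; ')
    if f>2.5: break
env.ungrasp();env.wait(.2);st=env.get_state();print('\n',st['wrist_force'].round(2),st['grip_width'])
env.movel([*hp,.13],velocity=.05);env.movel([*hp,.30],velocity=.15)
env.goto([*(hp-.10*ex[:2]),.34],quat(-ex,ey,np.array([0,0,-1.])))
st=env.get_state();print(st['wrist_force'].round(2),st['clock'])
for n,f in(('wrist','wf'),('side','sf'),('scene','cf')): snap(n,f)
A=Cam('wf').im[60:340];B=Cam('sf').im[100:240,200:360];C=Cam('cf').im[120:260,340:500]
br=lambda i:np.clip(i.astype(int)*1.8,0,255).astype(np.uint8)
cv2.imwrite('pics/f.png',np.vstack([br(A),cv2.resize(np.hstack([br(B),br(C)]),(640,280),interpolation=cv2.INTER_CUBIC)]))
E
```

```text
[-0.13  0.14 -1.35] [0.5311 0.2757 0.0935]
0.0915 0.4; 0.0905 0.9; 0.0895 -0.1; 0.0885 -0.2; 0.0875 -0.0; 0.0871 7.6; 
 [-0.51  0.63 -0.65] 0.9954875723838018
[0.72 0.29 0.76] 43.6
```

View pics/f.png

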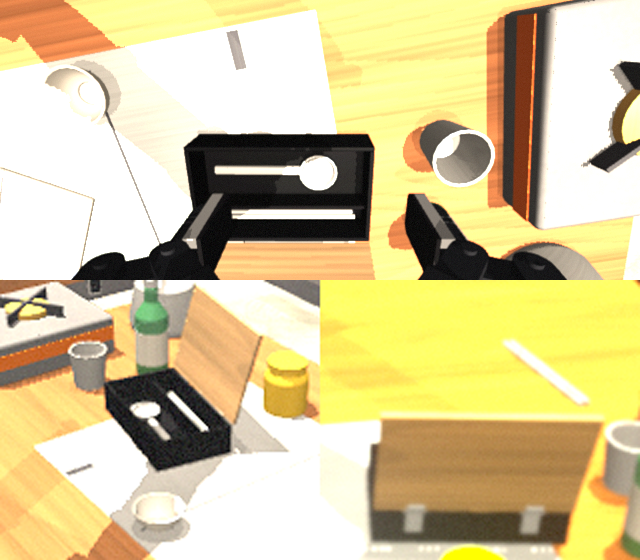

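The spoon lies flat in the front compartment, head at (318,173) and handle end at (216,170), and the lid still leans back. One numeric check of spoon and lid before handing in.

```bash
python3 - <<'E'
from lid import *
W=Cam('wf');A=Cam('cf');B=Cam('sf');bx=H*[1,1,0]-.068*ex
for n,p,z_ in(('end',(216,230),.015),('head',(318,233),.021)):
    d=W.onz(p,z_)-bx;print(n,(d@ex).round(4),(d@ey).round(4))
# lid lower-face free-edge corners, predicted pixels (outer top edge of back face too)
kA=lambda q:((q[0]-340)*2+320,(q[1]-120)*2+280);kB=lambda q:((q[0]-200)*2,(q[1]-100)*2+280)
for t in(1.70,1.8,1.85,1.9):
    n=ex*sin(t)+ez*cos(t)   # outer face normal, 8 mm
    e=bx+.07*ex+[0,0,.0565]+.165*(-ex*cos(t)+ez*sin(t))
    print(t,'scene',[np.round(kA(A.proj(e+s*.12*ey+.008*n))) for s in(-1,1)],'side',[np.round(kB(B.proj(e+s*.12*ey))) for s in(-1,1)])
a=Cam('side3').im;d=cv2.absdiff(Cam('side4').im,B.im)[140:200,250:340].max(2);print('lid moved px since stop (side4 vs now):',(d>60).sum())
E
```

```text
end -0.0213 -0.097
head -0.0195 0.0484
1.7 scene [array([378., 400.]), array([600., 403.])] side [array([247., 333.]), array([183., 282.])]
1.8 scene [array([378., 410.]), array([603., 414.])] side [array([256., 332.]), array([191., 282.])]
1.85 scene [array([378., 416.]), array([604., 420.])] side [array([260., 333.]), array([195., 282.])]
1.9 scene [array([379., 423.]), array([605., 426.])] side [array([264., 333.]), array([199., 283.])]
lid moved px since stop (side4 vs now): 537
```

```bash
python3 - <<'E'
from lid import *
bx=H*[1,1,0]-.068*ex
def edge_row(f,col0,col1,r0,r1):
    g=cv2.cvtColor(Cam(f).im,cv2.COLOR_BGR2GRAY).astype(float)
    s=(Cam(f).im[r0:r1,col0:col1].astype(float)).mean(1);return s.round().astype(int).tolist()
print('scene rows 178..196 BGR, cols 400-420',edge_row('cf',400,420,180,196))
A=Cam('cf')
for t in(1.75,1.8,1.85,1.9):
    e=bx+.07*ex+[0,0,.0565]+.165*(-ex*cos(t)+ez*sin(t));n=ex*sin(t)+ez*cos(t)
    print(t,'inner/outer top row at col~410',A.proj(e).round(1),A.proj(e+.008*n).round(1))
for f in('side3','side4','sf'):
    r=Cam(f).im[160,310:340].astype(int);print(f,'row160',r[:,2].tolist())
B=Cam('sf')
for t in(1.75,1.8,1.85,1.9):
    c=lambda s:B.proj(bx+.07*ex+[0,0,.0565]-.12*ey+s*(-ex*cos(t)+ez*sin(t))+.008*(ex*sin(t)+ez*cos(t)))
    pts=np.array([c(s) for s in np.linspace(0,.165,30)]);print(t,'outer -y edge col at row160',np.interp(160,pts[::-1,1],pts[::-1,0]).round(1))
E
```

```text
scene rows 178..196 BGR, cols 400-420 [[56, 148, 235], [56, 147, 234], [56, 145, 232], [56, 143, 230], [56, 143, 229], [65, 150, 229], [86, 174, 232], [104, 193, 233], [97, 177, 219], [70, 127, 164], [48, 87, 116], [43, 77, 104], [44, 77, 104], [44, 78, 106], [45, 80, 107], [45, 80, 108]]
1.75 inner/outer top row at col~410 [424.7 180.8] [425.1 183.3]
1.8 inner/outer top row at col~410 [425.1 183.4] [425.5 186.1]
1.85 inner/outer top row at col~410 [425.5 186.2] [425.9 189. ]
1.9 inner/outer top row at col~410 [425.9 189.2] [426.3 192.1]
side3 row160 [96, 98, 99, 97, 100, 126, 154, 155, 155, 146, 119, 151, 206, 218, 214, 215, 215, 214, 214, 217, 207, 165, 116, 122, 125, 126, 125, 121, 120, 120]
side4 row160 [144, 144, 143, 150, 152, 151, 151, 153, 154, 143, 105, 162, 219, 216, 213, 213, 213, 214, 214, 216, 206, 168, 114, 122, 123, 125, 124, 122, 121, 120]
sf row160 [142, 141, 141, 145, 151, 150, 148, 148, 151, 139, 104, 158, 216, 212, 209, 209, 210, 210, 211, 212, 205, 163, 112, 117, 120, 121, 120, 120, 119, 121]
1.75 outer -y edge col at row160 320.6
1.8 outer -y edge col at row160 321.2
1.85 outer -y edge col at row160 321.7
1.9 outer -y edge col at row160 322.3
```

The scene rows (inner edge ~185.7, outer ~189) give a lid angle of about 1.85 rad. The lid also hasn't moved since it was pressed against the stop. Handing in.

```bash
python3 -c "
from station import env
env.close_job();print(env.get_state()['clock'])"
```

```text
the job is handed in; nothing more can be done
the job is handed in; nothing more can be done
```

The lid is open on its stop and the serving spoon lies flat in the front compartment. I handed the job in at about 44 s of the 69 s allowed, and the hand-in gave no verdict.

**Lid:** I raised it with the closed fingertips under the lip and pushed it over slowly until it met the stop, at 8.5 N. Afterwards the picture gave about 1.85 rad, against the 1.80 needed. The lid's edge had not shifted since it was pressed on the stop. This angle is an estimate from pictures good to about 2 mm, so the margin is small.

**Spoon:** I took it by its head, with the jaws along its length, because the open fingers are too wide to let go across the compartment. I lowered it until it touched the floor, then released it.
- **Position in the box:** the handle end is at x = -21, y = -97 mm and the head at x = -20, y = +48 mm, all within the limits.
- **Lying flat:** it was set down at the same tool height at which it was gripped on the plate.

**Other checks:**
- **First grip:** it pressed on the spoon's handle with 17 N, so I reopened and regripped higher. The second grip pressed with 6 N.
- **Box:** it appeared about 2 mm from my first estimate, which could be a small shift or measuring error. I allowed for that when placing the spoon.
- **Other tableware:** I steered clear of it and saw nothing moved in the last pictures, but I did not measure it.
- **Gripper:** it was well clear of everything at hand-in.

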